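# Unhook the framed ammonite with the lifting fork

## Robot

A 6-joint arm with a two-finger parallel gripper is mounted at the origin on the work surface. World frame = base frame: x ahead of the robot, y to its left, z up, the work surface at z = 0. Lengths are in m, angles in rad, forces in N, time in s.
With the tool pointing down it reaches from about 0.425 to 0.95 m from the base axis. Payload 3.5 kg.
Tool frame: the origin (TCP) lies at the very end of the fingers, on their centre line; the grasp point (between the pads) lies 19 mm behind it (ctrl.pinch_z is the distance from the TCP to the grasp point, in m); z points along the fingers, y is the line along which they close (so a half turn about z gives the same grasp; the last joint's range is limited). The gripper opens to 85 mm and grips with 20 to 120 N. Pads are 22 mm wide; open, the fingers measure 114 mm over their backs; the gripper's body (76 mm by 85 mm) begins 54 mm behind the grasp point. The pads swing forward as they close: fully open they stand 13 mm farther back than shut.
Start: joints at [0.967, 0.286, 1.577, -0, 1.279, -0.15], TCP at [0.296, 0.607, 0.21] pointing down, gripper open.
Joint ranges: [-2.77, 2.77], [-0.9, 2.22], [0.21, 2.48], [-1.53, 4.67], [0.24, 2.81], [-2.84, 2.84]. Speed limits (rad/s): [2.79, 2.79, 3.14, 3.14, 3.14, 3.14].

## Interface

Orientations are given as a unit quaternion [x, y, z, w].
In Python, from plant import ctrl gives the robot as it stands. The module is installed in compiled form; this text tells all that it offers.
- The arm moves only by the shell command python3 -m crank 'ROWS' [OPENING] [FORCE]. ROWS is JSON, a list of rows, each a list of 6 numbers: the shift along the tool's x, y, z in cm, then the turn, a rotation vector about the tool's x, y, z in rad. In form: [[tx, ty, tz, rx, ry, rz], ...]. A call has 1 to 10 rows; each row is the pose to reach, as a shift and turn from the pose commanded when the call began, along the tool's axes at that moment; what a row does not reach only later rows make up. A row lasts 1/10 s, in which the tool goes at most 50 mm and 8.59 degrees, less where a joint would pass 70% of its speed; a pose out of reach is approached as far as the arm can. A call with a gripper value outside its range is refused whole. OPENING is the opening, from 0 (shut) to 1 (fully open), set as the call begins (- or left out, the last holds). The fingers move at their own pace and stop on an object; FORCE is the grip in N (left out, the last holds). Time passes only in rows, so rows that repeat a pose let the fingers close. It gives the time, the measured TCP pose, the force, the opening and the grip force at its end, in the units of the state.
- ctrl.get_state(): the state, without advancing time (a new reading comes with each control period).
- ctrl.read_camera(name): name is "side" or "top" or "wrist"; returns (picture, depth): 420x560x3 uint8, blue, green, red; 420x560 float32, m along the optical axis (not along the pixel's ray), 0 where there is no reading.
- ctrl.camera_info(name): a dict with "K" (3x3 intrinsics, pixels), "k1" (the pictures are not rectified: a ray, as slopes to the right and down, at radius r is drawn at 1 + k1 r^2 times it, then the intrinsics apply), "origin" and "orientation" of the camera in the world. Camera axes: x right, y down, z forward; pixel columns grow to the right and rows downward; lengths in m; the calibration is good to about 2 mm. A picture is of the moment at which its call begins: read the wrist's pose just before it. camera_info takes no time and is no camera call; for the wrist camera it gives the pose at the moment of the call.
- ctrl.sign_off(): hands the job in; it is judged then, once.
The state is a dict: "time": time; "qpos": joint angles; "dq": joint speeds; "joint_efforts": joint torques, N m; "eef_pos": TCP position; "tcp_rot": TCP orientation; "contact_force": force on the tool from outside, world axes, zero at the start; "wrist_torque": the same for the moment, N m; "opening": opening from 0.0 (shut) to 1.0 (fully open); "finger_force": force on a finger pad.
Only numpy, scipy, OpenCV 4.12 (cv2) and the standard library are available. Lean on these libraries where they do the work, as an engineer would, in place of code of your own. Each camera call takes 0.05 s, during which the arm holds its last target. There are 200 camera calls.

## Task

Pick up the red-handled lifting fork, use it to lift the hanging frame with the orange ammonite (wooden foot) off its hook by its wire handle, and stand the frame gently upright inside the wooden tray, without the gripper or arm touching the frame. Then lay the fork back flat on the middle of the green mat. Leave the other hanging frame, the globe, the jar and the rock undisturbed, and don't let the frame touch the counter or swing wildly.

Things in the scene. Friction and masses are not known exactly. Their poses are not given: they have to be found in the camera images.
- frame: Target: white upright frame 100 wide (y), 18 thick (x), top 102 above the origin, with an orange ammonite disc 54 across, on a brown wooden foot 50 (x) x 110 (y) x 12 mm. Same front and back, about 0.2 kg. Origin: centre of the foot's underside, z up. On top a wire handle (see point frame_bar). It hangs by that from either of the stand's two hooks and can swing about the bar.
- frame_bar (a point): Middle of the axis of the straight level top bar (along the frame's y) of the target's rigid steel wire handle, 157 mm above the frame's origin. Wire 8 mm thick; two upright wires at y = +-45 mm join the bar to the frame's top. Open space under the bar: 82 mm wide, 51 mm high.
- other_frame: Bystander: the same frame with a grey ammonite and a black foot, hanging on the stand's other hook. Leave it hanging.
- stand: Fixed steel stand. Origin on the counter below the midpoint between its two hooks; x points from the hooks' tips to the post (away from the robot), y along the crossbar, z up. In mm: base plate x -25..85, y -100..100, 12 high; post 16 thick at x 60; crossbar 14 thick at x 60, z 235, y -100..100; double hooks at y +75 and -75 (see point hook_left).
- hook_left (a point): Double hook at stand y = +75 mm: two brass rods 8 mm thick, 9 mm either side of this point, from the crossbar (60 mm behind) level to 14 mm ahead (towards -x) of this point, where they turn up 12 mm above it. This point: middle of the hook, on top of the rods, z = 239 mm, where a bar rests. A bar must rise over 12 mm to clear the tips.
- hook_right (a point): The same double hook at stand y = -75 mm.
- fork: Lifting fork, 0.16 kg, flat on the mat. Origin: underside of the handle's front end; x from handle to tips, z up. In mm: red handle x -100..0, 22 wide, z 0..28. Two steel prongs 8 thick at y +-28, axis z 4, from a crosspiece at x 4 to x 104, where each turns up to a tip of z 20. A bump on each prong at x 72, z up to 14. A carried bar sits across both prongs between bumps and tips.
- fork_grip (a point): Point to grip on the fork's handle: 25 mm behind the handle's front end, 14 mm above the underside; near its balance point.
- fork_seat (a point): Middle of the fork's seat for a bar: 88 mm ahead of the fork's origin, on top of the prongs (8 mm above the underside), midway between them.
- tray: Fixed open wooden tray, outside 130 (x) x 154 (y) x 16 mm high, walls and floor 6 mm thick (inside 118 x 142 mm, inner floor 6 mm above its origin). Origin: centre of its underside on the counter.
- tray_in (a point): Centre of the tray's inner floor.
- mat: Fixed flat green mat 270 (x) x 140 (y) x 3 mm where the fork lies. Origin: centre of its underside.
- globe: Bystander: polished stone ball 76 mm across on a turned wooden foot, 100 mm high. Origin: centre of underside.
- jar: Bystander: amber glass jar with black cap, 60 mm across, 140 mm high. Origin: centre of underside.
- rock: Bystander: layered brown rock 60 x 75 x 49 mm. Origin: centre of underside.
Things that resemble listed ones, but are neither listed nor needed, are in the scene too. Leave any turquoise look-alike of the stand alone.

How it is judged:
On the way, in this order (a step that is already met when the one before it is completed fails the run):
1. the frame hangs on the fork alone, clear of its hook (contact force between fork and frame above 0.4 N and contact force between frame and stand below 0.05 N and contact force between frame and tray below 0.05 N and distance between frame_bar and fork_seat below 0.08 m and (x of frame_bar in the frame of stand below -0.03 m or z of frame_bar in the frame of stand above 0.262 m)), for 0.2 s.
2. the frame stands upright in the tray (x of frame in the frame of tray between -0.037 and 0.037 m and y of frame in the frame of tray between -0.035 and 0.035 m and z of frame in the frame of tray below 0.01 m and angle between frame's own z axis and vertical below 0.06 rad), for 0.2 s.
At the end, for the whole second after the job is handed in: The frame stands at rest and upright (within 0.06 rad) with its foot flat on the tray's inner floor, inside the walls, not touching the fork; the fork lies flat, right way up, at rest on the green mat, the grip point of its handle within 95 mm along and 50 mm across of the mat's centre (all of step 2 and z of frame in the frame of tray above 0.003 m and linear speed of each of frame, fork below 0.02 m/s and contact force between frame and fork below 0.05 N and x of fork_grip in the frame of mat between -0.095 and 0.095 m and y of fork_grip in the frame of mat between -0.05 and 0.05 m and height (world z) of fork below 0.01 m and angle between fork's own z axis and vertical below 0.1 rad).
It fails at once if the gripper or arm touches the frame (contact force between any of the fingers, the arm and frame above 0.3 N).
It fails at once if the frame tilts more than 0.7 rad (angle between frame's own z axis and vertical above 0.7 rad).
It fails at once if the frame is set down hard: more than 20 N on the tray (contact force between frame and tray above 20 N).
It fails at once if the frame touches the counter (height (world z) of frame below 0.003 m).
It fails at once if the other frame is moved more than 30 mm, or the globe, jar or rock more than 20 mm (distance of other_frame from where it was at the start of the episode above 0.03 m or distance of any of globe, jar, rock from where it was at the start of the episode above 0.02 m).
It also fails if it takes over 72 s, if anything falls off the work surface, if the arm or the gripper's body presses on something with over 40 N, if the wrist force passes 120 N, or if a joint passes its speed limit or range.

## Working session

There is one attempt and no reset: what is moved stays moved. The work goes in short steps, Python scripts to look and compute and a shell command to move; the robot and the scene stay as the last step left them, time stands still between calls to the robot, and variables do not carry over. Pictures are saved under pics/ and viewed, at most 11 in all, crops included, and the job is handed in when it is done.

```bash
mkdir -p pics; cat > h.py <<'E'
import numpy as np, cv2
from scipy.spatial.transform import Rotation as R
from plant import ctrl
def cam(n):
    i=ctrl.camera_info(n); im,d=ctrl.read_camera(n); return im,d,i
def Rm(o):
    o=np.array(o,float); return o if o.shape==(3,3) else R.from_quat(o).as_matrix()
def rays(px,i):
    K=np.array(i['K']); px=np.atleast_2d(np.array(px,float))
    dd=np.stack([(px[:,0]-K[0,2])/K[0,0],(px[:,1]-K[1,2])/K[1,1]],1)
    u=dd.copy()
    for _ in range(20): u=dd/(1+i['k1']*(u**2).sum(1,keepdims=True))
    return np.c_[u,np.ones(len(u))]
def plane(px,i,z):
    r=rays(px,i)@Rm(i['orientation']).T; o=np.array(i['origin']); return o+r*((z-o[2])/r[:,2])[:,None]
def depthpts(px,d,i):
    px=np.atleast_2d(px); r=rays(px,i); D=d[px[:,1].astype(int),px[:,0].astype(int)]
    return np.array(i['origin'])+(r*D[:,None])@Rm(i['orientation']).T
def st():
    s=ctrl.get_state(); return s
E
python3 - <<'E'
from h import *
a,d,i=cam('top');b,e,j=cam('side')
cv2.imwrite('pics/top.png',a);cv2.imwrite('pics/side.png',b);np.savez('s0.npz',a=a,d=d,b=b,e=e)
print(i,j);print(st())
E
```

```text
{'K': array([[502.44435829,   0.        , 292.65658052],
       [  0.        , 502.44435829, 206.86297023],
       [  0.        ,   0.        ,   1.        ]]), 'k1': -0.0770643504023446, 'origin': array([ 0.17900501, -0.01946593,  1.54193421]), 'orientation': array([-0.69775493,  0.71107314, -0.0584178 ,  0.06403444])} {'K': array([[394.73480522,   0.        , 279.85370587],
       [  0.        , 394.73480522, 209.68181274],
       [  0.        ,   0.        ,   1.        ]]), 'k1': 0.01392433515531069, 'origin': array([ 0.34692246, -0.75193948,  0.98117463]), 'orientation': array([ 0.93184451, -0.03872277,  0.0221546 , -0.36010488])}
{'time': 0.1, 'qpos': array([ 9.67004050e-01,  2.87110574e-01,  1.57803974e+00,  1.57396236e-05,
        1.27860387e+00, -1.50004889e-01]), 'dq': array([ 0.00090045, -0.00117201, -0.00504539,  0.00061947,  0.0012119 ,
        0.00062701]), 'joint_efforts': array([ 8.02229933e-04, -4.07298732e+01, -2.93697792e+01, -1.13988488e-04,
        3.45434601e-03,  2.14194188e-06]), 'eef_pos': array([0.29550507, 0.6061635 , 0.20885827]), 'tcp_rot': array([ 2.24954008e-01,  9.74368783e-01, -1.00213588e-03, -4.04768900e-04]), 'contact_force': array([1.24946586, 0.02109669, 0.47315506]), 'wrist_torque': array([0.02432772, 0.01328531, 0.0148573 ]), 'finger_force': 0.0, 'opening': 1.0031479874917848}
```

View pics/top.png

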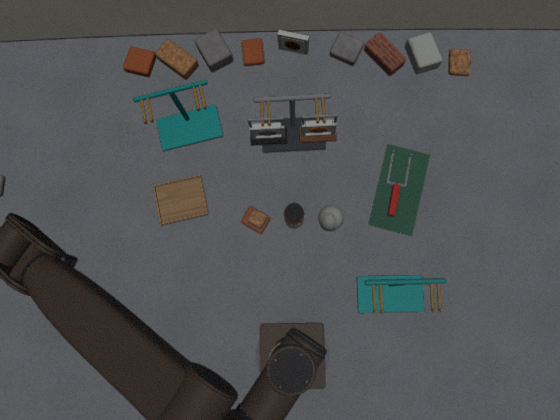

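View pics/side.png

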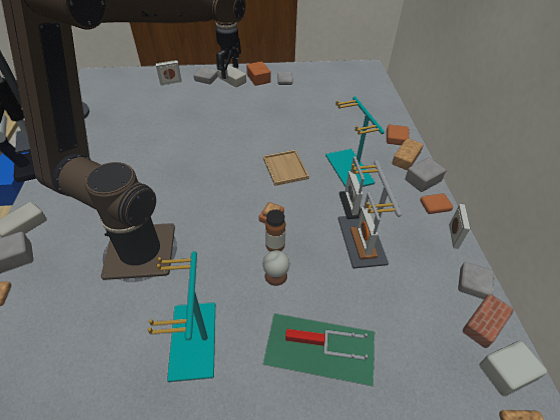

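Top view: candidates for the target are the brown-foot orange-disc frame at (318,130), the grey/black-foot one at (267,130), and loose framed ammonite décor at (293,42). I choose (318,130), on the stand's right hook. The turquoise stands at (190,125) and (400,290) are look-alikes. The red-handled fork is at (394,200), the tray at (181,200), and the jar and globe at (294,215) and (331,218).

```bash
cat > m.py <<'E'
from h import *
z=np.load('s0.npz');a,d,b,e=[z[k] for k in 'adbe'];i=ctrl.camera_info('top');j=ctrl.camera_info('side')
def rect(mask,zz,name,info,roi):
    m=np.zeros_like(mask);x0,y0,x1,y1=roi;m[y0:y1,x0:x1]=mask[y0:y1,x0:x1]
    c=max(cv2.findContours(m,cv2.RETR_EXTERNAL,cv2.CHAIN_APPROX_NONE)[0],key=cv2.contourArea)[:,0]
    p=plane(c,info,zz)[:,:2]
    (cx,cy),(w,h),ang=cv2.minAreaRect((p*1000).astype(np.float32)); print(name,round(cx,1),round(cy,1),round(w,1),round(h,1),round(ang,2))
def hsv(im,lo,hi): return cv2.inRange(cv2.cvtColor(im,cv2.COLOR_BGR2HSV),np.array(lo),np.array(hi))
for im,info,t,rt,rm in [(a,i,'top',(145,165,220,235),(360,135,440,245)),(b,j,'side',(250,140,320,195),(255,305,385,390))]:
    rect(hsv(im,(8,60,40),(25,255,255)),.016,t+' tray',info,rt)
    g=hsv(im,(60,80,20),(85,255,255)); rect(cv2.morphologyEx(g,cv2.MORPH_CLOSE,np.ones((9,9))),.003,t+' mat',info,rm)
    r=hsv(im,(0,170,60),(6,255,255))|hsv(im,(172,170,60),(180,255,255)); rect(r,.031,t+' handle',info,rm)
# depth-based points, top view
def cloud(im,d,info,roi):
    x0,y0,x1,y1=roi;yy,xx=np.mgrid[y0:y1,x0:x1];px=np.c_[xx.ravel(),yy.ravel()]
    P=depthpts(px,d,info);return px,P,d[px[:,1],px[:,0]]>0
for n,zt,roi in (('jar',.14,(280,200,308,232)),('globe',.09,(315,200,348,235)),('rock',.045,(240,205,272,235)),('tray',.016,(150,172,212,226))):
    px,P,ok=cloud(a,d,i,roi);q=P[ok&(P[:,2]>zt*.6)];print(n,q.min(0).round(3),q.max(0).round(3))
px,P,ok=cloud(a,d,i,(235,85,350,160))
h=P[:,2]
for lo,hi in((.005,.02),(.17,.2),(.225,.26)):
    s=ok&(h>lo)&(h<hi);q=P[s];print(lo,hi,len(q),q.min(0).round(3),q.max(0).round(3))
hb=hsv(a,(12,90,60),(30,255,255))
s=ok&(h>.22)&(hb[px[:,1],px[:,0]]>0);print('brass',s.sum());
out=np.hstack([cv2.resize(a[85:160,235:350],None,fx=4,fy=4,interpolation=2)*1,cv2.resize(b[150:275,335:405],(168*1,300),interpolation=2)])
cv2.imwrite('pics/crop.png',np.clip(out*1.6,0,255).astype(np.uint8))
E
python3 m.py
```

```text
top tray 477.3 340.2 130.5 154.4 12.03
top mat 499.3 -344.3 136.6 265.8 74.11
top handle 460.1 -320.1 18.7 96.0 76.78
side tray 475.6 334.3 132.0 165.8 11.71
side mat 498.6 -345.3 137.8 267.1 74.12
side handle 460.1 -326.8 28.7 97.6 76.88
jar [ 0.382 -0.04   0.084] [0.44  0.016 0.148]
globe [ 0.368 -0.159  0.056] [ 0.44  -0.085  0.107]
rock [0.369 0.063 0.027] [0.45  0.148 0.057]
tray [0.401 0.255 0.01 ] [0.557 0.428 0.025]
0.005 0.02 1143 [ 0.599 -0.197  0.005] [0.853 0.171 0.02 ]
0.17 0.2 466 [ 0.638 -0.138  0.171] [0.711 0.109 0.199]
0.225 0.26 892 [ 0.631 -0.137  0.225] [0.723 0.109 0.253]
brass 200
```

View pics/crop.png

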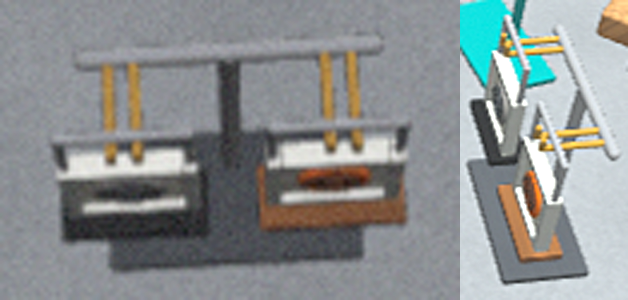

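```bash
cat > d.py <<'E'
import sys; from h import *
# usage: d.py x y z yaw_deg_of_fork(mm) -> tool-axis shift (cm) and rotvec
def delta(p,yaw):
    s=st(); Rc=R.from_quat(s['tcp_rot']); y=np.radians(yaw)
    T=R.from_matrix(np.array([[-np.cos(y),-np.sin(y),0],[-np.sin(y),np.cos(y),0],[0,0,-1]]).T)
    print('now',(s['eef_pos']*1000).round(1),'shift cm',((Rc.inv().apply(np.array(p)/1000-s['eef_pos']))*100).round(2),'rot',(Rc.inv()*T).as_rotvec().round(3),'t',round(s['time'],2),'F',np.round(s['contact_force'],2),'ff',round(s['finger_force'],1),'op',round(s['opening'],3))
if __name__=='__main__':
    v=list(map(float,sys.argv[1:])); delta(v[:3],v[3])
E
python3 - <<'E'
from h import *
i=ctrl.camera_info('top');c=lambda x,y:(235+x/4-.4,85+y/4-.4)
def f(n,a,b,z):
    p=plane([c(*a),c(*b)],i,z)[:,:2]*1000; v=p[1]-p[0]; print(n,p.round(1).tolist(),'mid',p.mean(0).round(1),'len',np.hypot(*v).round(1),'ang',np.degrees(np.arctan2(v[1],v[0])).round(2))
f('crossbar',(382,45),(77,59),.242)
f('Rrods base',(326,57),(352,55),.239);f('Rtips',(331,145),(357,143),.251);f('Ltips',(111,157),(137,155),.251)
f('rodR1',(329,144),(326,57),.245)
f('rodR2',(356,142),(352,55),.245)
f('Rbar',(408,126),(267,135),.247);f('Lbar',(194,138),(54,144),.247)
f('baseFront',(363,257),(112,270),.012)
E
python3 d.py 484.4 -326.7 120 -13.2
```

```text
crossbar [[713.8, -119.4], [708.2, 89.8]] mid [711.  -14.8] len 209.3 ang 91.53
Rrods base [[707.0, -80.9], [708.1, -98.8]] mid [707.6 -89.9] len 17.9 ang -86.48
Rtips [[639.1, -82.0], [640.2, -99.6]] mid [639.7 -90.8] len 17.6 ang -86.52
Ltips [[633.9, 66.3], [634.9, 48.8]] mid [634.4  57.5] len 17.6 ang -86.69
rodR1 [[642.0, -81.0], [704.6, -80.7]] mid [673.3 -80.8] len 62.6 ang 0.29
rodR2 [[643.1, -99.3], [705.7, -98.5]] mid [674.4 -98.9] len 62.6 ang 0.76
Rbar [[653.1, -134.7], [648.6, -39.1]] mid [650.8 -86.9] len 95.7 ang 92.7
Lbar [[647.5, 10.3], [645.4, 105.2]] mid [646.5  57.7] len 94.9 ang 91.26
baseFront [[631.0, -116.3], [624.5, 82.0]] mid [627.7 -17.1] len 198.4 ang 91.88
now [295.5 606.2 208.9] shift cm [-57.88 -75.55   9.03] rot [-0.002 -0.001 -0.223] t 0.1 F [1.25 0.02 0.47] ff 0.0 op 1.003
```

```bash
python3 -m crank '[[-3,-2.7,0,0,0,0],[-6,-5.4,0,0,0,-0.05],[-10,-9,0,0,0,-0.1],[-14,-12.6,0,0,0,-0.15],[-18,-16.2,0,0,0,-0.22],[-22,-19.8,0,0,0,-0.22],[-26,-23.4,0,0,0,-0.22],[-30,-27,0,0,0,-0.22],[-34,-30.6,0,0,0,-0.22],[-37,-34,0,0,0,-0.22]]' 1 >/dev/null; python3 d.py 484.4 -326.7 120 -13.2
```

```text
now [472.9 157.8 209.9] shift cm [-12.34 -46.87   8.98] rot [ 0.    -0.    -0.003] t 1.1 F [-0.29  0.19 -0.2 ] ff 0.0 op 1.0
```

```bash
python3 -m crank '[[-1.2,-4.5,0,0,0,0],[-2.4,-9.3,0,0,0,0],[-3.7,-14,0,0,0,0],[-4.9,-18.7,0,0,0,0],[-6.2,-23.4,0,0,0,0],[-7.4,-28.1,0,0,0,0],[-8.6,-32.8,0,0,0,0],[-9.9,-37.5,0,0,0,0],[-11.3,-43,2,0,0,0],[-12.3,-46.9,5,0,0,0]]' 1 >/dev/null; python3 -m crank '[[0,0,1,0,0,0],[0,0,1,0,0,0],[0,0,1,0,0,0]]' >/dev/null; python3 - <<'E'
from h import *
im,d,i=cam('wrist');cv2.imwrite('pics/w1.png',im);np.savez('w1.npz',im=im,d=d)
hs=cv2.cvtColor(im,cv2.COLOR_BGR2HSV)
m=(cv2.inRange(hs,(0,150,50),(7,255,255))|cv2.inRange(hs,(172,150,50),(180,255,255)))
c=max(cv2.findContours(m,cv2.RETR_EXTERNAL,cv2.CHAIN_APPROX_NONE)[0],key=cv2.contourArea)[:,0]
p=plane(c,i,.031)[:,:2]*1000;print(cv2.minAreaRect(p.astype(np.float32)),p.min(0),p.max(0),c.min(0),c.max(0))
E
python3 d.py 484.4 -326.7 5 -13.2
```

```text
((462.745361328125, -321.9391784667969), (21.235631942749023, 97.51568603515625), 77.20574951171875) [ 413.21113883 -342.2226257 ] [ 512.32517243 -301.39828677] [256 129] [279 230]
now [ 484.  -315.8  156.6] shift cm [-0.27 -1.05 15.16] rot [-0.     0.001 -0.002] t 2.45 F [ 0.69 -0.56  0.07] ff 0.0 op 0.998
```

View pics/w1.png

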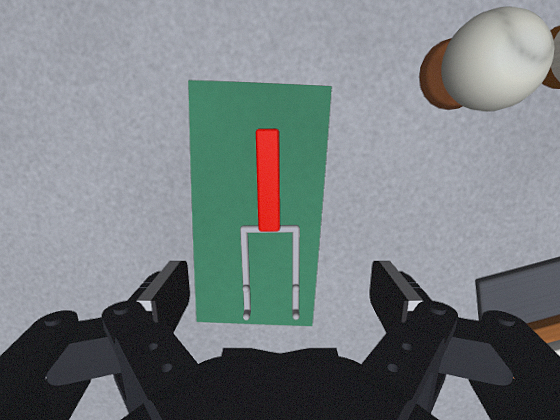

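The wrist view shows the fork's handle at pixels (267,180) with its prongs below at (246–296,230–320). The measured centre (463,-322) matches the top view. I descend next.

```bash
python3 d.py 487 -327.5 5 -12.8; python3 -m crank '[[-0.5,-1.1,3,0,0,-0.005],[-0.5,-1.1,6.5,0,0,-0.005],[-0.5,-1.1,10,0,0,-0.005],[-0.5,-1.1,13,0,0,-0.005],[-0.5,-1.1,14.5,0,0,-0.005],[-0.5,-1.1,15.1,0,0,-0.005],[-0.5,-1.1,15.1,0,0,-0.005],[-0.5,-1.1,15.1,0,0,-0.005]]' 1 >/dev/null;  python3 d.py 487 -327.5 5 -12.8
```

```text
now [ 484.  -315.8  156.6] shift cm [-0.55 -1.07 15.16] rot [-0.     0.001 -0.009] t 2.45 F [ 0.69 -0.56  0.07] ff 0.0 op 0.998
now [ 487.2 -329.4    6.8] shift cm [0.06 0.18 0.18] rot [-0.002  0.003 -0.005] t 3.25 F [-0.6  -0.15  0.72] ff 0.0 op 1.001
```

```bash
python3 -m crank '[[0,0.2,0.2,0,0,0],[0,0.2,0.2,0,0,0],[0,0.2,0.2,0,0,0],[0,0.2,0.2,0,0,0],[0,0.2,0.2,0,0,0],[0,0.2,0.2,0,0,0],[0,0.2,0.2,0,0,0],[0,0.2,0.2,0,0,0],[0,0.2,0.2,0,0,0],[0,0.2,0.2,0,0,0]]' 0 110 ; python3 -m crank '[[0,0,-1,0,0,0],[0,0,-3,0,0,0],[0,0,-6,0,0,0],[0,0,-10,0,0,0],[0,0,-14,0,0,0],[0,0,-18,0,0,0],[0,0,-20,0,0,0],[0,0,-20,0,0,0]]' - 110; python3 d.py 440 -91 205 1.8
```

```text
time: 4.25
eef_pos: [0.4866, -0.3269, 0.0035]
tcp_rot: [0.114, 0.993, -0.0, 0.0]
contact_force: [-2.1, 0.4, 5.4]
opening: 0.211
finger_force: 108.2
time: 5.05
eef_pos: [0.4879, -0.328, 0.2071]
tcp_rot: [0.114, 0.993, -0.002, 0.003]
contact_force: [0.4, -0.3, -0.9]
opening: 0.207
finger_force: 108.1
now [ 487.9 -328.   207.1] shift cm [10.04 22.    0.05] rot [-0.005  0.007 -0.26 ] t 5.05 F [ 0.43 -0.28 -0.86] ff 108.1 op 0.207
```

```bash
python3 -m crank '[[0.5,1.5,0,0,0,-0.02],[1.5,4,0,0,0,-0.05],[2.7,7,0,0,0,-0.09],[3.9,10,0,0,0,-0.13],[5.1,13,0,0,0,-0.17],[6.3,16,0,0,0,-0.21],[7.6,19,0,0,0,-0.25],[8.6,21,0,0,0,-0.26],[9.2,22,0,0,0,-0.26],[9.4,22.2,0,0,0,-0.26]]' - 110 >/dev/null;  python3 -m crank '[[0,0,0,0,0,0],[0,0,0,0,0,0],[0,0,0,0,0,0]]' >/dev/null; python3 - <<'E'
from h import *
a,d,i=cam('top');b,e,j=cam('side');w,f,k=cam('wrist')
np.savez('s1.npz',a=a,d=d,b=b,e=e,w=w,f=f)
t=cv2.resize(a[80:230,220:360],None,fx=4,fy=4,interpolation=2);s=cv2.resize(b[130:290,250:420],None,fx=600/160,fy=600/160,interpolation=2)
cv2.imwrite('pics/c2.png',np.clip(np.hstack([cv2.resize(t,(400,428)),cv2.resize(s,(400,428))])*1.5,0,255).astype(np.uint8)); cv2.imwrite('pics/w2.png',w)
E
python3 d.py 539 -91 205 1.8
```

```text
now [445.2 -89.6 202.7] shift cm [-9.37 -0.42 -0.23] rot [-0.    -0.    -0.001] t 6.5 F [-0.01 -0.67 -2.59] ff 108.2 op 0.208
```

View pics/c2.png

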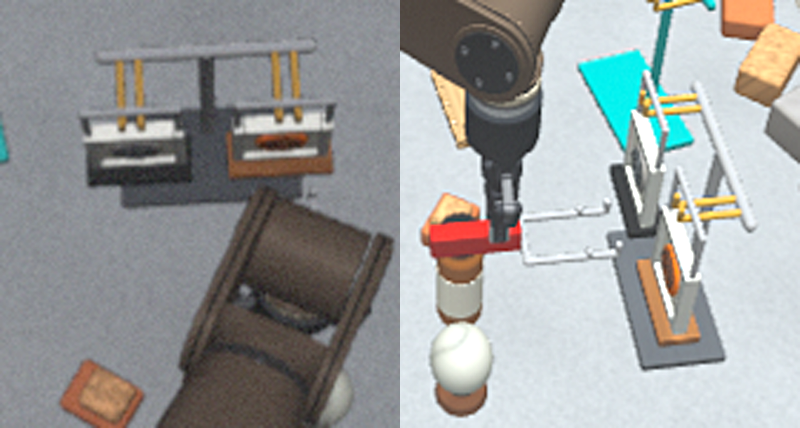

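View pics/w2.png

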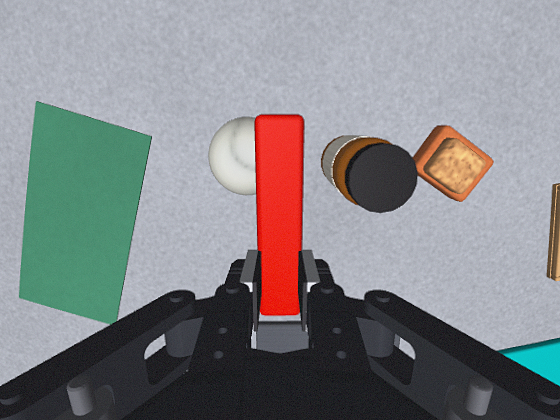

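The side crop shows the fork level-ish, with tips at about (339,207) and (343,222), ahead of the target frame's bar. The wrist view shows the handle at (280,115–315), gripped straight. I'll measure pitch and tip offsets with depth.

```bash
cat > m2.py <<'E'
from h import *
z=np.load('s1.npz');b,e,w,f=[z[k] for k in 'bewf'];j=ctrl.camera_info('side');k=ctrl.camera_info('wrist')
hs=cv2.cvtColor(w,cv2.COLOR_BGR2HSV);m=cv2.erode(cv2.inRange(hs,(0,150,50),(7,255,255))|cv2.inRange(hs,(172,150,50),(180,255,255)),np.ones((7,7)))
ys,xs=np.nonzero(m);P=depthpts(np.c_[xs,ys],f,k)*1000;P=P[f[ys,xs]>0]
A=np.c_[P[:,:2]-[445,-90],np.ones(len(P))];c,*_=np.linalg.lstsq(A,P[:,2],rcond=None);r=P[:,2]-A@c
ok=abs(r)<3;c,*_=np.linalg.lstsq(A[ok],P[ok,2],rcond=None);print('handle top plane slope x,y,z@grip',c.round(3),P.min(0).round(1),P.max(0).round(1),ok.mean())
# side cloud of fork prongs / frame bar
yy,xx=np.mgrid[150:260,295:405];px=np.c_[xx.ravel(),yy.ravel()];Q=depthpts(px,e,j)*1000;ok=e[px[:,1],px[:,0]]>0
s=ok&(Q[:,0]>475)&(Q[:,0]<590)&(Q[:,2]>190)&(Q[:,2]<240)&(Q[:,1]>-160)&(Q[:,1]<-20);q=Q[s]
for n,t in(('near',q[q[:,1]<-95]),('far',q[q[:,1]>-80])):
    print(n,len(t),t.min(0).round(1),t.max(0).round(1),'fit y(x)',np.polyfit(t[:,0]-530,t[:,1],1).round(3),'z(x)',np.polyfit(t[:,0]-530,t[:,2],1).round(3))
s=ok&(Q[:,0]>620)&(Q[:,0]<690)&(Q[:,2]>200)&(Q[:,2]<255)&(Q[:,1]>-150)&(Q[:,1]<-30);q=Q[s];q=q[q[:,2]>190]
hsb=cv2.cvtColor(b,cv2.COLOR_BGR2HSV)[px[s][:,1],px[s][:,0]];q=q[hsb[:,1]<70];print('bar cloud',len(q),q.min(0).round(1),q.max(0).round(1));t=q[q[:,2]>235];print(t.mean(0),np.polyfit(t[:,1]+88,t[:,0],1),np.median(t[:,2]))
E
python3 m2.py
```

```text
handle top plane slope x,y,z@grip [1.00000e-03 5.00000e-03 2.30846e+02] [ 373.2 -101.1  228.4] [468.2 -80.5 233.1] 1.0
near 137 [ 475.1 -120.7  204.3] [576.8 -97.4 221.8] fit y(x) [ 1.30000e-02 -1.15529e+02] z(x) [3.2000e-02 2.0956e+02]
far 124 [475.2 -76.5 202.5] [575.1 -54.1 222.9] fit y(x) [ 3.9000e-02 -6.0249e+01] z(x) [5.00000e-02 2.09624e+02]
bar cloud 170 [ 636.2 -136.7  200.4] [664.6 -38.  249.9]
[652.55228843 -92.08161067 244.36573339] [-4.55985792e-02  6.52366173e+02] 245.21029597110993
```

```bash
python3 -m crank '[[0,-0.4,-0.1,0,0,0],[-0.8,-0.44,-0.1,0,0,0],[-2,-0.44,-0.1,0,0,0],[-3.3,-0.44,-0.1,0,0,0],[-4.6,-0.44,-0.1,0,0,0],[-5.9,-0.44,-0.1,0,0,0],[-7.2,-0.44,-0.1,0,0,0],[-8.5,-0.44,-0.1,0,0,0],[-9.3,-0.44,-0.1,0,0,0],[-9.6,-0.44,-0.1,0,0,0]]' - 110;  python3 -m crank '[[0,0,0,0,0,0],[0,0,-0.4,0,0,0],[0,0,-1,0,0,0],[0,0,-1.6,0,0,0]]'; sed -i 's/^z=.*//' m2.py; python3 - <<'E'
from h import *
b,e,j=cam('side');cv2.imwrite('pics/c3.png',np.clip(cv2.resize(b[130:290,250:420],None,fx=3.5,fy=3.5,interpolation=2)*1.4,0,255).astype(np.uint8))
E
python3 d.py 539 -91 250 1.8
```

```text
time: 7.5
eef_pos: [0.5421, -0.0904, 0.2035]
tcp_rot: [-0.016, 1.0, 0.0, -0.0]
contact_force: [0.1, -0.4, -1.7]
opening: 0.212
finger_force: 108.2
time: 7.9
eef_pos: [0.541, -0.0905, 0.2205]
tcp_rot: [-0.016, 1.0, -0.0, 0.0]
contact_force: [-0.3, -0.2, -0.9]
opening: 0.21
finger_force: 108.2
now [541.7 -90.8 222. ] shift cm [ 0.27 -0.02 -2.8 ] rot [-0.001  0.003 -0.   ] t 7.95 F [ 0.18  0.63 -1.44] ff 108.2 op 0.21
```

View pics/c3.png

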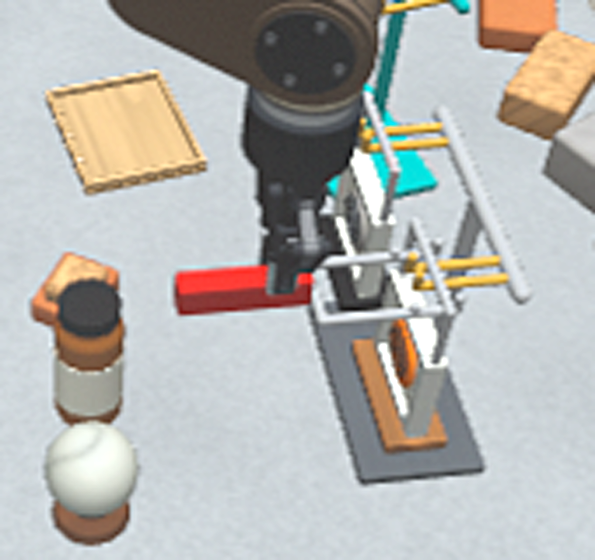

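The picture shows both prongs passing under the target's bar, straddling the brass rods at (440,270), with no other contact. I lift next.

```bash
python3 -m crank '[[0,0,-0.3,0,0,0],[0,0,-0.6,0,0,0],[0,0,-0.9,0,0,0],[0,0,-1.2,0,0,0],[0,0,-1.5,0,0,0],[0,0,-1.8,0,0,0],[0,0,-2.1,0,0,0],[0,0,-2.4,0,0,0],[0,0,-2.8,0,0,0],[0,0,-3.2,0,0,0]]';  python3 -m crank '[[0,0,-0.3,0,0,0],[0,0,-0.7,0,0,0],[0,0,-1,0,0,0],[0,0,-1,0,0,0],[0,0,-1,0,0,0]]';python3 d.py 539 -91 265 1.8;  sed -i '1a b,e,j=cam("side");w,f,k=cam("wrist")' m2.py; cat > fr.py <<'E'
from h import *
b,e,j=cam("side")
yy,xx=np.mgrid[0:420,0:560];px=np.c_[xx.ravel(),yy.ravel()];Q=depthpts(px,e,j)*1000;ok=e.ravel()>0
p=st()['eef_pos']*1000
D=Q-p; s=ok&(abs(D[:,1])<75)&(D[:,0]>60)&(D[:,0]<165)&(D[:,2]>-170)&(D[:,2]<50)
q=Q[s];h=cv2.cvtColor(b,cv2.COLOR_BGR2HSV).reshape(-1,3)[s]
top=q[(h[:,1]<70)&(q[:,2]>p[2]+2)];print('tcp',p.round(1),'bar/tips cloud',len(top),np.median(top,0).round(1),top[:,2].max().round(1))
o=q[(h[:,0]<20)&(h[:,1]>120)&(q[:,2]<p[2]-110)];print('foot',len(o),o.min(0).round(1),o.max(0).round(1),np.median(o,0).round(1))
E
python3 fr.py
```

```text
time: 8.95
eef_pos: [0.5411, -0.0904, 0.2519]
tcp_rot: [-0.016, 1.0, 0.0, -0.0]
contact_force: [0.7, -0.1, -3.5]
opening: 0.207
finger_force: 108.0
time: 9.45
eef_pos: [0.5412, -0.0904, 0.2617]
tcp_rot: [-0.016, 1.0, -0.0, 0.0]
contact_force: [0.5, 0.2, -4.6]
opening: 0.208
finger_force: 108.0
now [541.2 -90.4 261.7] shift cm [ 0.22 -0.05 -0.33] rot [-0.  0. -0.] t 9.45 F [ 0.5   0.23 -4.57] ff 108.0 op 0.208
tcp [541.1 -90.4 261.5] bar/tips cloud 244 [650.8 -94.8 269.4] 279.8
foot 225 [ 627.3 -144.3  118.4] [679.2 -34.4 129.1] [ 639.9 -107.2  125. ]
```

```bash
python3 -m crank '[[0.06,0,0,0,0,0],[0.23,0,0,0,0,0],[0.51,0,0,0,0,0],[0.89,0,0,0,0,0],[1.36,0,0,0,0,0],[1.92,0,0,0,0,0],[2.54,0,0,0,0,0],[3.21,0,0,0,0,0],[3.92,0,0,0,0,0],[4.65,0,0,0,0,0]]';  python3 -m crank '[[0.73,0,0,0,0,0],[1.44,0,0,0,0,0],[2.11,0,0,0,0,0],[2.73,0,0,0,0,0],[3.29,0,0,0,0,0],[3.76,0,0,0,0,0],[4.14,0,0,0,0,0],[4.42,0,0,0,0,0],[4.59,0,0,0,0,0],[4.65,0,0,0,0,0]]';python3 d.py 366.5 315.5 261 12; python3 fr.py
```

```text
time: 10.5
eef_pos: [0.494, -0.0919, 0.2617]
tcp_rot: [-0.016, 1.0, -0.0, 0.0]
contact_force: [-0.4, 0.9, -3.1]
opening: 0.211
finger_force: 108.0
time: 11.5
eef_pos: [0.4481, -0.0934, 0.2617]
tcp_rot: [-0.016, 1.0, -0.0, 0.0]
contact_force: [0.1, 1.1, -2.9]
opening: 0.209
finger_force: 108.1
now [448.1 -93.4 261.7] shift cm [ 6.89 41.12  0.07] rot [-0.     0.    -0.178] t 11.5 F [ 0.14  1.12 -2.9 ] ff 108.1 op 0.209
tcp [448.2 -93.3 261.7] bar/tips cloud 255 [ 558.3 -104.3  269.7] 278.4
foot 237 [ 534.4 -146.2  116. ] [584.9 -40.2 129.5] [ 545.6 -114.8  125.1]
```

```bash
python3 -m crank '[[0,0.1,0,0,0,0],[0,0.4,0,0,0,0],[-0.1,0.9,0,0,0,0],[-0.1,1.6,0,0,0,0],[-0.2,2.5,0,0,0,0],[-0.2,3.6,0,0,0,0],[-0.3,4.9,0,0,0,0],[-0.4,6.3,0,0,0,0],[-0.5,7.8,0,0,0,0],[-0.6,9.3,0,0,0,0]]';  python3 -m crank '[[-0.1,1.5,0,0,0,0],[-0.2,3,0,0,0,0],[-0.3,4.5,0,0,0,0],[-0.4,6,0,0,0,0],[-0.5,7.5,0,0,0,0],[-0.6,8.8,0,0,0,0],[-0.65,9.9,0,0,0,0],[-0.7,10.8,0,0,0,0],[-0.75,11.5,0,0,0,0],[-0.8,12,0,0,0,0]]';python3 d.py 366.5 315.5 261 12; python3 fr.py
```

```text
time: 12.55
eef_pos: [0.4512, 0.0013, 0.2617]
tcp_rot: [-0.016, 1.0, 0.0, 0.0]
contact_force: [0.5, -1.0, -3.5]
opening: 0.209
finger_force: 108.1
time: 13.55
eef_pos: [0.4556, 0.1205, 0.2616]
tcp_rot: [-0.016, 1.0, -0.0, -0.0]
contact_force: [-0.0, 0.4, -3.3]
opening: 0.213
finger_force: 108.1
now [455.6 120.5 261.6] shift cm [ 8.29 19.77  0.06] rot [-0.    -0.    -0.178] t 13.55 F [-0.01  0.41 -3.31] ff 108.1 op 0.213
tcp [455.6 120.9 261.7] bar/tips cloud 176 [565.  107.8 270.2] 279.1
foot 177 [543.3  66.6 114.4] [593.7 172.4 131.2] [555.9  96.5 124.8]
```

```bash
python3 -m crank '[[0.05,0.1,0,0,0,0],[0.2,0.5,0,0,0,-0.004],[0.45,1.1,0,0,0,-0.01],[0.8,1.9,0,0,0,-0.017],[1.2,2.9,0,0,0,-0.026],[1.7,4.1,0,0,0,-0.037],[2.3,5.4,0,0,0,-0.049],[2.9,6.8,0,0,0,-0.061],[3.5,8.3,0,0,0,-0.075],[4.15,9.9,0,0,0,-0.089]]';  python3 -m crank '[[0.5,1.6,0,0,0,-0.014],[1,3.2,0,0,0,-0.028],[1.5,4.6,0,0,0,-0.04],[1.9,6,0,0,0,-0.052],[2.3,7.2,0,0,0,-0.063],[2.6,8.3,0,0,0,-0.072],[2.9,9.1,0,0,0,-0.08],[3.1,9.7,0,0,0,-0.085],[3.2,10.1,0,0,0,-0.088],[3.25,10.2,0,0,0,-0.089]]';python3 d.py 366.5 315.5 180 12; python3 fr.py; python3 - <<'E'
from h import *
b,e,j=cam('side');cv2.imwrite('pics/c4.png',np.clip(cv2.resize(b[60:220,200:360],None,fx=3.5,fy=3.5,interpolation=2)*1.4,0,255).astype(np.uint8))
E
```

```text
time: 14.6
eef_pos: [0.4101, 0.219, 0.2617]
tcp_rot: [-0.061, 0.998, 0.0, 0.0]
contact_force: [0.5, 0.1, -3.2]
opening: 0.207
finger_force: 108.1
time: 15.6
eef_pos: [0.3664, 0.3152, 0.2616]
tcp_rot: [-0.105, 0.995, -0.0, -0.0]
contact_force: [1.0, -0.7, -3.3]
opening: 0.213
finger_force: 108.2
now [366.4 315.2 261.6] shift cm [-0.01  0.02  8.16] rot [-0. -0.  0.] t 15.6 F [ 1.03 -0.67 -3.28] ff 108.2 op 0.213
tcp [366.5 315.1 261.7] bar/tips cloud 131 [471.3 319.7 269.2] 278.8
foot 114 [444.3 279.5 118.5] [509.4 383.8 129.2] [464.4 313.3 125.4]
```

View pics/c4.png

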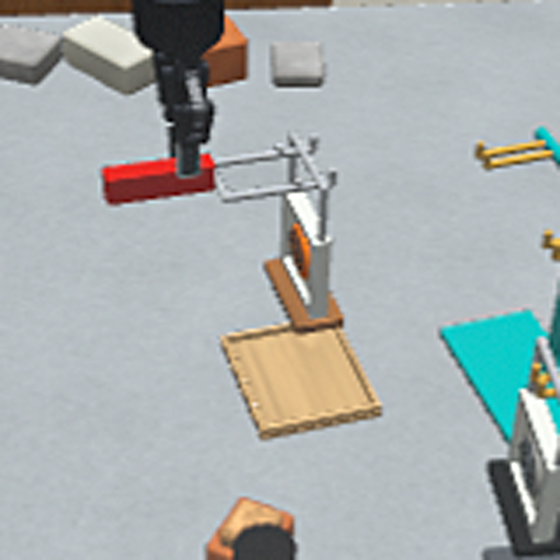

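The view shows the frame hanging upright on the fork above the tray (foot at (305,300), tray at (300,375)). I lower it next.

```bash
python3 -m crank '[[0,0.1,0.2,0,0,0],[0,0.2,0.7,0,0,0],[-0.1,0.3,1.5,0,0,0],[-0.1,0.45,2.5,0,0,0],[-0.1,0.6,3.7,0,0,0],[-0.1,0.6,5,0,0,0],[-0.1,0.6,6.3,0,0,0],[-0.1,0.6,7.5,0,0,0],[-0.1,0.6,8.3,0,0,0],[-0.1,0.6,8.8,0,0,0]]'; python3 -m crank '[[0,0,0.3,0,0,0],[0,0,0.5,0,0,0],[0,0,0.5,0,0,0],[0,0,0.5,0,0,0],[0,0,0.5,0,0,0]]'; python3 d.py 366.5 321 150 12; python3 fr.py
```

```text
time: 16.7
eef_pos: [0.3659, 0.3209, 0.1725]
tcp_rot: [-0.104, 0.995, -0.0, -0.001]
contact_force: [0.4, -0.5, -3.2]
opening: 0.209
finger_force: 108.2
time: 17.2
eef_pos: [0.3665, 0.3212, 0.1692]
tcp_rot: [-0.104, 0.995, 0.0, 0.0]
contact_force: [-0.5, -0.6, -3.4]
opening: 0.211
finger_force: 108.2
now [366.5 321.2 169.2] shift cm [ 0.01 -0.03  1.92] rot [ 0.     0.001 -0.   ] t 17.2 F [-0.45 -0.6  -3.37] ff 108.2 op 0.211
tcp [366.4 321.2 169.1] bar/tips cloud 128 [470.8 325.8 177.5] 186.6
foot 118 [442.8 258.1   1.6] [516.5 389.2  38.1] [466.  321.6  32. ]
```

```bash
python3 -m crank '[[0,0,0.15,0,0,0],[0,0,0.35,0,0,0],[0,0,0.55,0,0,0],[0,0,0.75,0,0,0],[0,0,0.95,0,0,0],[0,0,1.15,0,0,0],[0,0,1.3,0,0,0],[0,0,1.4,0,0,0],[0,0,1.5,0,0,0],[0,0,1.6,0,0,0]]'|sed -n '2p;4p'; python3 -m crank '[[0,0,0.1,0,0,0],[0,0,0.2,0,0,0],[0,0,0.3,0,0,0],[0,0,0.4,0,0,0],[0,0,0.5,0,0,0],[0,0,0.6,0,0,0],[0,0,0.6,0,0,0],[0,0,0.6,0,0,0]]'|sed -n '2p;4p'; python3 - <<'E'
from h import *
b,e,j=cam('side');a,d,i=cam('top')
t=cv2.resize(b[90:210,220:340],None,fx=4,fy=4,interpolation=2);s=cv2.resize(a[150:240,140:220],(320,480),interpolation=2)
s=cv2.resize(a[150:240,140:220],None,fx=4,fy=4,interpolation=2);s=cv2.copyMakeBorder(s,0,120,0,0,0)
cv2.imwrite('pics/c5.png',np.clip(np.hstack([t,s])*1.4,0,255).astype(np.uint8))
E
```

```text
eef_pos: [0.3665, 0.3212, 0.1529]
contact_force: [0.3, -0.6, -1.4]
eef_pos: [0.3662, 0.3211, 0.1467]
contact_force: [0.4, -0.4, -2.2]
```

View pics/c5.png

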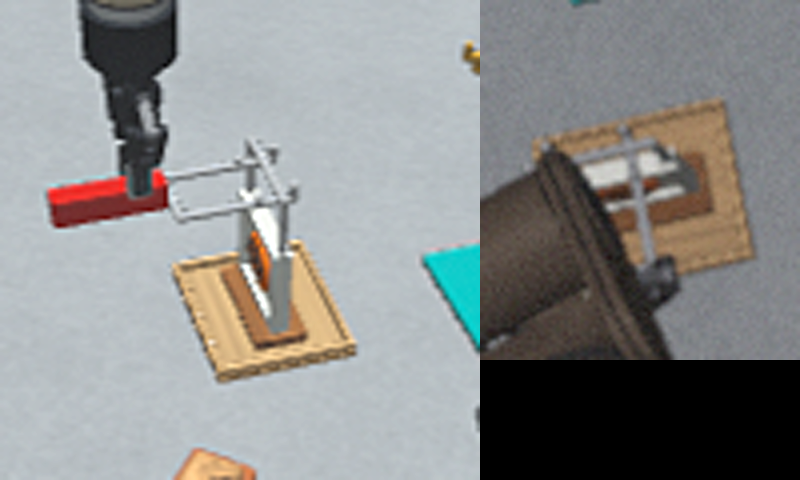

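The frame stands in the tray, well inside the walls (foot at (265,300) in the crop). I lower the fork clear of the bar and withdraw.

```bash
python3 -m crank '[[0,0,0.2,0,0,0],[0,0,0.5,0,0,0],[0,0,0.8,0,0,0],[0,0,1.1,0,0,0],[0,0,1.4,0,0,0],[0,0,1.7,0,0,0],[0,0,1.8,0,0,0],[0,0,1.8,0,0,0],[0,0,1.8,0,0,0]]'|sed -n '2p;4p'; python3 -m crank '[[0.2,0,0,0,0,0],[0.6,0,0,0,0,0],[1.2,0,0,0,0,0],[1.8,0,0,0,0,0],[2.5,0,0,0,0,0],[3.2,0,0,0,0,0],[4,0,0,0,0,0],[4.8,0,0,0,0,0],[5.3,0,0,0,0,0],[5.5,0,0,0,0,0]]'|sed -n '2p;4p'; python3 - <<'E'
from h import *
b,e,j=cam('side')
cv2.imwrite('pics/c6.png',np.clip(cv2.resize(b[90:210,220:340],None,fx=4,fy=4,interpolation=2)*1.4,0,255).astype(np.uint8))
E
python3 d.py 310 310 230 12
```

```text
eef_pos: [0.3663, 0.3211, 0.1288]
contact_force: [0.0, -1.1, -1.8]
eef_pos: [0.3118, 0.3096, 0.1287]
contact_force: [0.5, -0.2, -1.9]
now [311.9 309.6 128.7] shift cm [  0.17   0.08 -10.13] rot [0. 0. 0.] t 21.1 F [-0.11 -0.01 -1.46] ff 108.4 op 0.209
```

View pics/c6.png

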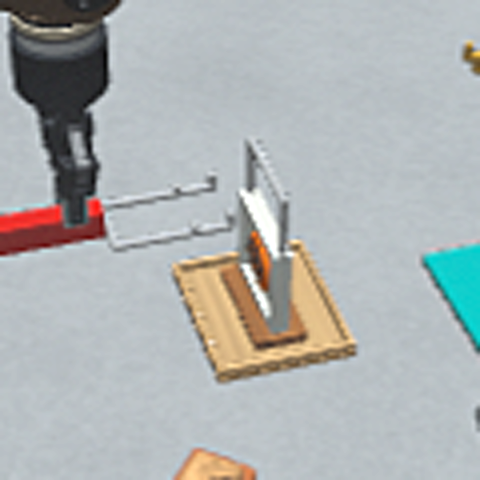

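The frame stands free of the fork, and the tips at (210,180) and (232,218) are clear. I lift the fork and return it to the mat.

```bash
python3 -m crank '[[0,0,-1,0,0,0],[0,0,-3,0,0,0],[0,0,-6,0,0,0],[0,0,-9,0,0,0],[0,0,-12,0,0,0],[-1,-1.5,-14,0,0,0],[-3,-4.5,-14.5,0,0,0],[-5.5,-8.3,-14.5,0,0,0],[-8,-12.2,-14.5,0,0,0],[-10.5,-16,-14.5,0,0,0]]'|sed -n '2p;4p'; python3 d.py 475 -338 270 -15
```

```text
eef_pos: [0.4499, 0.1735, 0.275]
contact_force: [0.2, 0.9, -1.6]
now [449.9 173.5 275. ] shift cm [  8.16 -50.56   0.48] rot [0.    0.002 0.471] t 22.1 F [ 0.22  0.91 -1.6 ] ff 108.5 op 0.212
```

```bash
python3 -m crank '[[0.5,-3,0,0,0,0.03],[1,-6,0,0,0,0.06],[1.5,-9,0,0,0,0.09],[2,-12.4,0,0,0,0.12],[2.5,-15.8,0,0,0,0.15],[3.1,-19.2,0,0,0,0.18],[3.7,-22.6,0,0,0,0.21],[4.2,-26,0,0,0,0.24],[4.7,-29,0,0,0,0.27],[5.2,-32,0,0,0,0.3]]'|sed -n '2p;4p'; python3 d.py 475 -338 60 -15
```

```text
eef_pos: [0.4641, -0.1506, 0.2747]
contact_force: [0.4, 0.0, -1.5]
now [ 464.1 -150.6  274.7] shift cm [ -2.79 -18.55  21.48] rot [-0.     0.001  0.169] t 23.1 F [ 0.39  0.02 -1.52] ff 108.5 op 0.21
```

```bash
python3 -m crank '[[-0.4,-3,0,0,0,0.03],[-0.9,-6,0,0,0,0.06],[-1.4,-9,0,0,0,0.09],[-1.8,-12,1,0,0,0.12],[-2.2,-15,3,0,0,0.15],[-2.5,-17,6,0,0,0.169],[-2.8,-18.5,9.5,0,0,0.169],[-2.8,-18.55,13.5,0,0,0.169],[-2.8,-18.55,17,0,0,0.169],[-2.8,-18.55,19,0,0,0.169]]'|sed -n '2p;4p'; python3 -m crank '[[0,0,1,0,0,0],[0,0,2,0,0,0],[0,0,2.4,0,0,0],[0,0,2.4,0,0,0],[0,0,2.4,0,0,0]]'|sed -n '2p;4p';python3 d.py 475 -338 4 -15
```

```text
eef_pos: [0.4737, -0.3354, 0.0805]
contact_force: [-0.7, 0.5, -1.7]
eef_pos: [0.4758, -0.3368, 0.061]
contact_force: [0.1, 0.2, -1.4]
now [ 475.8 -336.8   61. ] shift cm [ 0.05 -0.13  5.7 ] rot [-0.001  0.002  0.002] t 24.6 F [ 0.08  0.21 -1.37] ff 108.4 op 0.212
```

```bash
python3 -m crank '[[0,0,0.8,0,0,0],[0,0,2,0,0,0],[0,0,3.2,0,0,0],[0,0,4.2,0,0,0],[0,0,4.8,0,0,0],[0,0,5.2,0,0,0],[0,0,5.4,0,0,0],[0,0,5.6,0,0,0],[0,0,5.7,0,0,0],[0,0,5.7,0,0,0]]'|sed -n '2p;4p'; python3 -m crank '[[0,0,0,0,0,0],[0,0,0,0,0,0],[0,0,0,0,0,0],[0,0,0,0,0,0],[0,0,0,0,0,0],[0,0,0,0,0,0]]' 0.7 20;python3 -m crank '[[0,0,0,0,0,0],[0,0,-0.5,0,0,0],[0,0,-2,0,0,0],[0,0,-5,0,0,0],[0,0,-9,0,0,0],[0,0,-13,0,0,0],[0,0,-16,0,0,0],[0,0,-16,0,0,0]]'; python3 - <<'E'
from h import *
w,f,k=cam('wrist');b,e,j=cam('side');a,d,i=cam('top')
hs=cv2.cvtColor(w,cv2.COLOR_BGR2HSV);m=cv2.inRange(hs,(0,150,50),(7,255,255))|cv2.inRange(hs,(172,150,50),(180,255,255))
c=max(cv2.findContours(m,cv2.RETR_EXTERNAL,cv2.CHAIN_APPROX_NONE)[0],key=cv2.contourArea)[:,0]
print(cv2.minAreaRect((plane(c,k,.031)[:,:2]*1000).astype(np.float32)))
ys,xs=np.nonzero(cv2.erode(m,np.ones((5,5))));P=depthpts(np.c_[xs,ys],f,k)*1000;P=P[f[ys,xs]>0];A=np.c_[P[:,:2]-P[:,:2].mean(0),np.ones(len(P))];print(np.linalg.lstsq(A,P[:,2],rcond=None)[0].round(3))
cv2.imwrite('pics/fin.png',np.hstack([np.clip(cv2.resize(b,(400,300))*1.4,0,255).astype(np.uint8),cv2.resize(a,(400,300))]))
E
```

```text
eef_pos: [0.4753, -0.3364, 0.0035]
contact_force: [-1.1, 0.9, 2.7]
time: 26.2
eef_pos: [0.475, -0.3361, 0.0027]
tcp_rot: [0.13, 0.992, -0.0, 0.0]
contact_force: [-0.5, 0.9, 0.4]
opening: 0.703
finger_force: 0.0
time: 27.0
eef_pos: [0.4779, -0.3388, 0.1708]
tcp_rot: [0.129, 0.992, -0.004, 0.005]
contact_force: [-0.0, -0.6, -0.4]
opening: 0.7
finger_force: 0.0
((452.03656005859375, -330.15301513671875), (21.203266143798828, 97.39541625976562), 75.23471069335938)
[ 3.00e-03 -2.00e-03  3.16e+01]
```

View pics/fin.png

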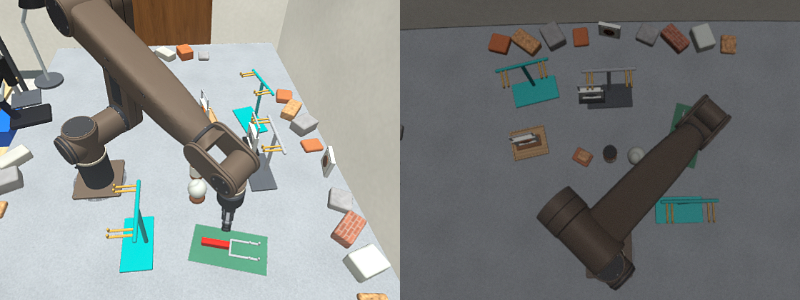

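The side panel shows the fork flat on the mat at (230,245). The top panel shows the frame standing in the tray at (527,140) and the grey frame still hanging at (590,95).

```bash
python3 -c "
from plant import ctrl;print(ctrl.sign_off())"
```

```text
the job is handed in; nothing more can be done
None
```

The job is handed in at about 27 s of the 72 s limit: the orange-ammonite frame stands upright in the tray, the fork lies flat on the green mat, and in the final pictures the grey frame still hangs and the globe, jar and rock look undisturbed; sign-off returned no verdict.

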